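# Lay the ceramic tube across the swing-out rest

### The job

Swing the folding arm of the two-point rest outwards until it clicks home at the end of its travel. Then take the white ceramic tube from the sloping rack and lay it level across the two notches of the rest, sitting in both and roughly centred over the gap. Set it down gently, do not drop it, and leave the jar, the crucible and the box where they stand.

Things in the scene. Friction and masses are not known exactly. Their poses are not given: they have to be found in the camera images.
- tube_center (a point): Centre of the white ceramic tube to be laid: straight, rigid, loose, 18 mm diameter, 260 mm long, alike at both ends, about 0.14 kg (varies). The point lies on its axis half-way along; x runs along the tube. At the start it lies in the sloping rack, x rising at 40 degrees from the level, the upper end away from the robot.
- rack: Sloping drain rack, fixed: dark grey foot 230 x 90 x 10 mm, dull grey metal upper work. Origin under the foot's centre; x is the level direction in which the tube rises, z up. The tube lies in two open 90 degree V saddles, 45 mm wide, its lower end on a stop plate; it lifts out square to its axis.
- rack_seat (a point): Where the tube's centre lies in the rack, 145 mm above the rack's origin, same axes. Along the tube the saddles cover 90 to 120 mm below this point and 78 to 102 mm above it, so the middle 165 mm of the tube is free; a beam 40 mm wide runs under the tube, its top 38 mm below the tube's axis.
- rest: Two-point rest, fixed: dark grey foot 155 x 90 x 12 mm and a round hub (82 mm across, top 42 mm above the bench) about which a low dull grey metal arm swings. Origin on the bench on the pivot axis, z up. The fixed post's notch is 90 mm from the pivot towards -y; with the arm fully out, its notch is 90 mm from the pivot towards +y.
- rest_middle (a point): Point half-way between the two notches when the arm is fully out, straight above the pivot, 87.7 mm above the bench, where the tube's centre comes to lie; y axis along the line from the fixed post to the arm's notch, z up.
- post_notch (a point): Bottom of the fixed post's V notch, 75 mm above the bench. The post is an upright blade, 52 mm wide along x of the rest and 14 mm thick along y, topped by an open 90 degree V; the horns are 53 mm wide over all and end 97 mm above the bench.
- outer_notch (a point): Bottom of the V notch at the arm's end, 90 mm from the pivot, 75 mm above the bench; moves with the arm: y points from the pivot out along the arm, x square to it. Blade as on the post (52 mm along x, 14 mm along y, flat edges 33 to 86 mm above the bench, horns to 97 mm). The bar to the hub is 42 mm high. Opening moves the blade towards its own -x: push its +x edge.
- rest_pivot (a point): Point on the pivot's vertical axis, on top of the hub.
- swingarm (a joint): Angle of the arm (rad), growing counter-clockwise from above: 0 folded (pointing 10 degrees short of the rest's +x, on its -y side), 1.75 fully out at its stop (along the rest's +y). Friction 0.05 N m. An over-centre spring resists up to 0.25 N m more (3 to 5 N at the blade); let go early, the arm swings back to about 0.35; past 1.55 it snaps home to 1.75 and stays.
- jar (a point): Amber glass jar with white lid, 64 mm across, 95 mm high, a bystander: centre, half-way up.
- crucible (a point): White ceramic crucible bowl, 68 mm across, 42 mm high, a bystander: centre, half-way up.
- vialbox (a point): Plain cardboard box 75 x 75 x 50 mm, a bystander: centre, half-way up.
Things that resemble listed ones, but are neither listed nor needed, are in the scene too. What is shaped like the rest but pink is not meant.

How it is judged:
By the outcome, as a careful person would: the job done as asked, in the order asked, and still so for the second after the job is handed in, with the robot touching nothing.
It also fails if it takes over 59 s, if anything falls off the work surface, if the arm or the gripper's body presses on something with over 40 N, if the wrist force passes 120 N, or if a joint passes its speed limit or range.

### The arm

A 6-joint arm with a two-finger parallel gripper is mounted at the origin on the work surface. World frame = base frame: x ahead of the robot, y to its left, z up, the work surface at z = 0. Lengths are in mm, angles in rad, forces in N, time in s.
With the tool pointing down it reaches from about 350 to 975 mm from the base axis. Payload 4.9 kg.
Tool frame: the origin (TCP) lies midway between the tips of the shut fingers; the grasp point (between the pads) lies 19 mm behind it; z points along the fingers, x is the direction in which the jaws open and shut, and the axes are right-handed (so a half turn about z gives the same grasp; the last joint's range is limited). The gripper opens to 85 mm and grips with 20 to 120 N. Pads are 22 mm wide; open, the fingers measure 114 mm over their backs; the gripper's body (76 mm by 85 mm) begins 54 mm behind the grasp point. The pads swing forward as they close: fully open they stand 13 mm farther back than shut.
Start: joints at [-1.328, 0.053, 1.613, -0, 1.476, -0.119], TCP at [221.218, -584.521, 231.304] pointing down, gripper open.
Joint ranges: [-3.01, 3.01], [-1.01, 2.22], [0.06, 2.58], [-1.02, 4.17], [0.09, 2.62], [-3.14, 3.14]. Speed limits (rad/s): [2.57, 2.57, 3.14, 3.14, 3.14, 3.14].

### API

Orientations are given as a 3x3 rotation matrix whose columns are the frame's x, y, z axes.
In Python, from plant import manip, viewer gives the robot as it stands.
- The arm moves only by the tool apply_moves, never from a script. Its argument "increments" is a list of rows, each an object with "claw": the gripper's target within -1 to 1 (fully open at 1, half-way at 0, shut at -1); "xyz": the shift along the world's x, y, z in cm, a list of three; "dr": the turn, a rotation vector about the world's x, y, z in rad, a list of three. In form: [{"claw": claw, "xyz": [x, y, z], "dr": [ax, ay, az]}, ...]. A call has 1 to 12 rows; each row shifts and turns the commanded pose from where the row before left it; what a row does not reach is not made up. A row lasts 1/8 s, in which the tool goes at most 62.5 mm and 10.7 degrees, less where a joint would pass 70% of its speed; a pose out of reach is approached as far as the arm can. A call with a gripper value outside its range is refused whole. The fingers move at their own pace and stop on an object; "grip_force" is the grip in N (left out, the last holds). Time passes only in rows, so rows that do not move let the fingers close. It gives the time, the measured TCP pose, the force and the opening at its end, in the units of the state.
- manip.read_state(): the state, without advancing time (a new reading comes with each control period).
- viewer.snapshot(name): name is "scene" or "side" or "wrist"; returns (picture, depth): 420x560x3 uint8, red, green, blue; 420x560 float32, mm along the optical axis (not along the pixel's ray), 0 where there is no reading.
- viewer.camera_info(name): a dict with "camera_matrix" (3x3 intrinsics, pixels), "dist_coeffs" ([k1, k2, p1, p2, k3] as OpenCV has them; the pictures are not rectified), "rvec" (rotation vector, rad) and "tvec" (3), from world to camera coordinates, as OpenCV has them. Camera axes: x right, y down, z forward; pixel columns grow to the right and rows downward; lengths in mm; the calibration is good to about 2 mm. A picture is of the moment at which its call begins: read the wrist's pose just before it. camera_info takes no time and is no camera call; for the wrist camera it gives the pose at the moment of the call.
- manip.job_done(): hands the job in, once; it reports no verdict.
The state is a dict: "clock": time; "qpos": joint angles; "joint_vel": joint speeds; "joint_torque": joint torques, N m; "tcp_pos": TCP position; "tcp_rot": TCP orientation; "contact_force": force on the tool from outside, world axes, zero at the start; "ft_torque": the same for the moment, N m; "opening": opening from 0.0 (shut) to 1.0 (fully open).
Only numpy, scipy, OpenCV 4.12 (cv2) and the standard library are available. Lean on these libraries where they do the work, as an engineer would, in place of code of your own. Each camera call takes 0.05 s, during which the arm holds its last target.

## Working session

There is one attempt and no reset: what is moved stays moved. The work goes in short steps, Python scripts to look and compute and a tool call to move; the robot and the scene stay as the last step left them, time stands still between calls to the robot, and variables do not carry over. Pictures are saved under pics/ and viewed, and the job is handed in when it is done.

Besides the shell and the picture viewer there is one more tool, called after ">>>" in YAML: its name, and indented under it one key for each argument. apply_moves: Moves the arm, as the interface text tells. Its arguments: {"type":"object","properties":{"increments":{"type":"array","items":{"type":"object","properties":{"claw":{"type":"number"},"xyz":{"type":"array","items":{"type":"number"}},"dr":{"type":"array","items":{"type":"number"}}}}},"grip_force":{"type":"number"}},"required":["increments"]}

```bash
ls; mkdir -p pics; cat > h.py <<'E'
import numpy as np, cv2
from plant import manip, viewer
def snap(n,tag):
    ci=viewer.camera_info(n); p,d=viewer.snapshot(n)
    np.savez(f'{tag}.npz',p=p,d=d,K=np.array(ci['camera_matrix']),D=np.array(ci['dist_coeffs'],float),r=np.array(ci['rvec'],float),t=np.array(ci['tvec'],float))
    cv2.imwrite(f'pics/{tag}.png',p[:,:,::-1])
def cloud(tag):
    z=np.load(f'{tag}.npz'); d=z['d'];h,w=d.shape
    uv=np.stack(np.meshgrid(np.arange(w),np.arange(h)),-1).reshape(-1,1,2).astype(np.float64)
    n=cv2.undistortPoints(uv,z['K'],z['D']).reshape(h,w,2)
    c=np.dstack([n*d[...,None],d]); R=cv2.Rodrigues(z['r'])[0]
    W=(c-z['t'].ravel())@R; W[d==0]=np.nan
    return W,z['p']
def crop(tag,x0,y0,x1,y1,s,out):
    p=np.load(f'{tag}.npz')['p'][y0:y1,x0:x1,::-1]
    cv2.imwrite(f'pics/{out}.png',cv2.resize(p,None,fx=s,fy=s,interpolation=cv2.INTER_CUBIC))
E
python3 - <<'E'
from h import *
for n in('scene','side','wrist'): snap(n,n+'0')
s=manip.read_state();print(s)
E
```

```text
pics
{'clock': 0.15, 'qpos': array([-1.32799065e+00,  5.32598761e-02,  1.61399682e+00,  1.89301200e-05,
        1.47597441e+00, -1.18984813e-01]), 'joint_vel': array([-1.67213607e-04,  4.79152895e-04, -3.59828532e-03,  7.58509248e-05,
        1.31994285e-03, -1.27087673e-03]), 'joint_torque': array([ 6.03315448e-05, -3.94241202e+01, -3.70722163e+01, -1.63053487e-04,
        4.67656500e-03, -6.09565816e-06]), 'tcp_pos': array([ 221.11476439, -584.05926759,  230.30064546]), 'tcp_rot': array([[ 3.53947390e-01, -9.35265259e-01, -3.75634302e-04],
       [-9.35263923e-01, -3.53947525e-01,  1.59491682e-03],
       [-1.62462513e-03, -2.13199436e-04, -9.99998658e-01]]), 'contact_force': array([0.45451767, 0.47468322, 0.02662235]), 'ft_torque': array([0.01112005, 0.04008228, 0.02715312]), 'opening': 0.996992464714343}
```

View pics/scene0.png

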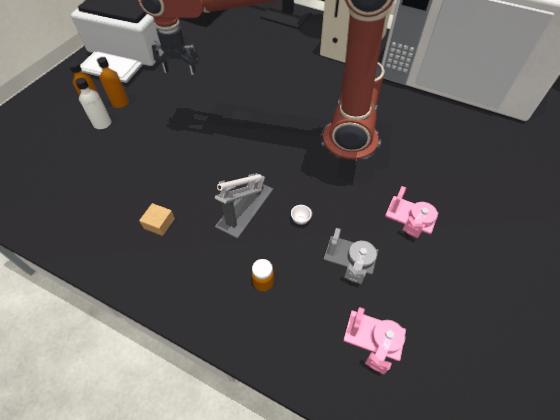

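View pics/side0.png

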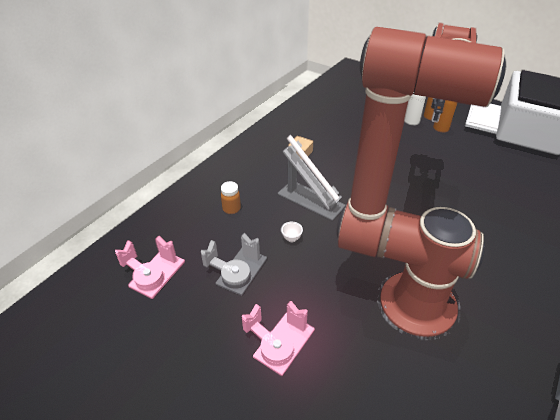

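View pics/wrist0.png

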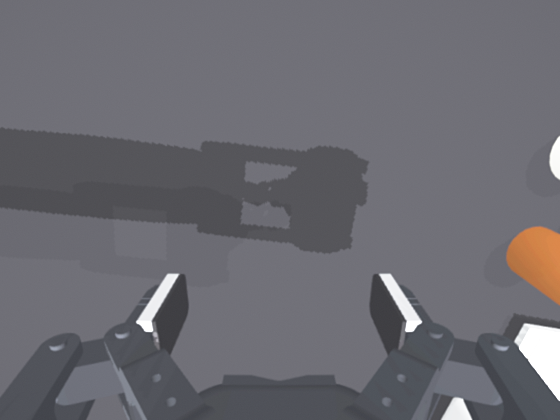

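The scene view shows the grey rest at about (352,257). The two rests at (412,213) and (377,340) are pink, so they are not meant. The rack with the white tube is at (242,195), the crucible at (301,215), the jar at (263,275) and the box at (157,219). I'll confirm in crops.

```bash
python3 - <<'E'
from h import *
crop('scene0',200,160,400,300,4,'c1'); crop('side0',190,120,350,300,3,'c2')
W,p=cloud('scene0')
for n,(u,v) in dict(jar=(263,268),cruc=(301,211),box=(155,213),hub=(363,253),pivot=(362,257),tube=(242,183),rackfoot=(262,200)).items():
    print(n,W[v,u].round(1))
W,p=cloud('side0')
for n,(u,v) in dict(jar=(230,188),cruc=(292,228),hub=(235,272),tube=(312,170)).items(): print(n,W[v,u].round(1))
E
```

```text
jar [682.2  -4.9  95.4]
cruc [410.5 -15.1  19.2]
box [ 652.7 -420.1   48.7]
hub [481.8 225.3  50.2]
pivot [491.3 227.2  42.3]
tube [ 478.2 -190.4  142.2]
rackfoot [ 423.4 -156.9    6.9]
jar [672.2  -2.6  97.1]
cruc [442.  -25.9  22. ]
hub [466.2 232.4  48.6]
tube [ 471.1 -186.6  141.5]
```

View pics/c1.png

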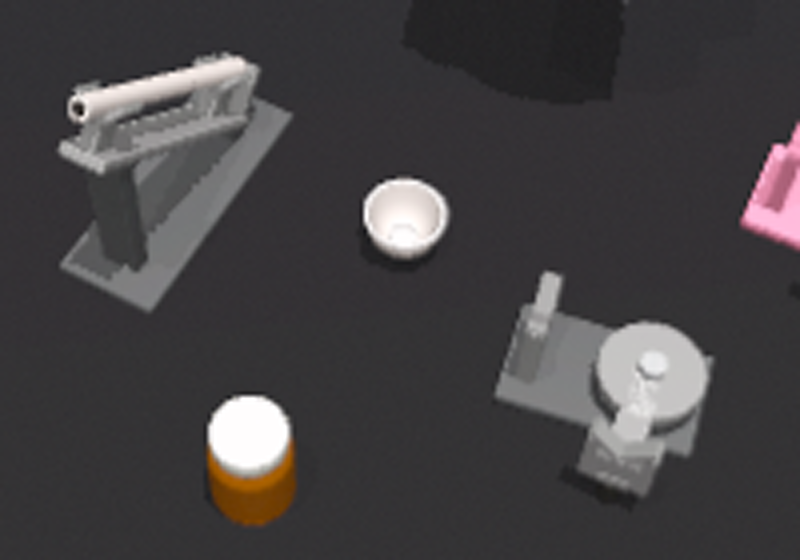

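View pics/c2.png

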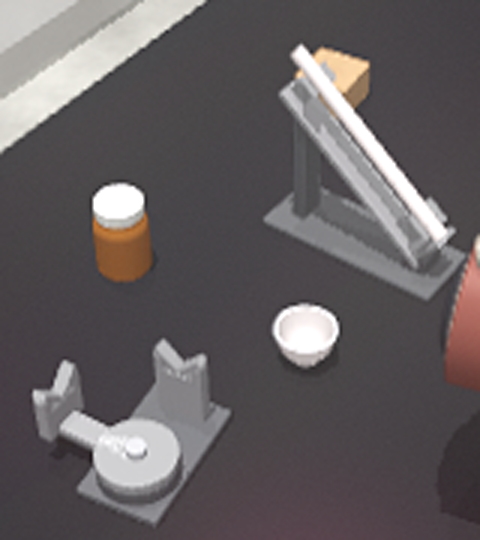

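```bash
python3 - <<'E'
from h import *
for tag in('scene0','side0'):
    W,p=cloud(tag); X=W.reshape(-1,3); C=p.reshape(-1,3).astype(int)
    grey=(C.max(1)-C.min(1)<25)
    near=np.hypot(X[:,0]-485,X[:,1]-228)<190
    m=near&grey
    hub=m&(abs(X[:,2]-42)<4)&(np.hypot(X[:,0]-485,X[:,1]-228)<48)
    h=X[hub][:,:2]; (c,r)=cv2.minEnclosingCircle(h.astype(np.float32)); print(tag,'hub',hub.sum(),h.mean(0),c,r, X[hub][:,2].mean())
    foot=m&(X[:,2]>7)&(X[:,2]<17)&(C.mean(1)>55)
    print('foot',foot.sum(),cv2.minAreaRect(X[foot][:,:2].astype(np.float32)))
    post=m&(X[:,2]>50)&(X[:,2]<105)
    P=X[post]; 
    for nm,s in(('fixed',P[:,1]<180),('arm',P[:,1]>=180)):
        Q=P[s]; print(nm,len(Q),Q.mean(0).round(1),cv2.minAreaRect(Q[:,:2].astype(np.float32)),Q.max(0).round(1))
    # tube
    t=(abs(X-np.array([475,-188,142]))<[130,80,110]).all(1)&(C.min(1)>150)
    T=X[t]; mu=np.median(T,0)
    for _ in range(5):
        u=np.linalg.svd(T-mu,full_matrices=False)[2][0]
        e=np.linalg.norm((T-mu)-np.outer((T-mu)@u,u),axis=1); T=T[e<14]; mu=T.mean(0)
    s=(T-mu)@u; u=u*np.sign(u[2]); print('tube',len(T),mu.round(1),u.round(3),np.degrees(np.arcsin(u[2])).round(1),np.percentile(s,[0,1,99,100]).round(1), 'mid',(mu+u*(s.min()+s.max())/2).round(1))
    # rack foot
    f=(abs(X[:,0]-480)<180)&(abs(X[:,1]+190)<110)&(X[:,2]>6)&(X[:,2]<15)&(C.mean(1)>50)&grey
    print('rackfoot',f.sum(),cv2.minAreaRect(X[f][:,:2].astype(np.float32)))
    for nm,c0 in(('jar',(678,-4)),('cruc',(425,-22)),('box',(650,-420))):
        b=(np.hypot(X[:,0]-c0[0],X[:,1]-c0[1])<70)&(X[:,2]>8); print(nm,cv2.minAreaRect(X[b][:,:2].astype(np.float32)))
E
```

```text
scene0 hub 459 [481.78942967 223.18782568] (484.52386474609375, 226.88717651367188) 47.10047912597656 41.31753309621286
foot 575 ((479.55279541015625, 189.63943481445312), (90.35773468017578, 154.32009887695312), 7.89664888381958)
fixed 110 [492.4 134.   80.2] ((488.2694396972656, 133.13330078125), (52.8999137878418, 13.854485511779785), 8.373678207397461) [515.2 143.2  97.1]
arm 220 [557.2 227.6  74. ] ((568.1417846679688, 228.39315795898438), (204.96173095703125, 51.64643096923828), 11.111516952514648) [663.7 273.5 100.4]
tube 173 [ 474.  -188.6  147.5] [ 0.772 -0.03   0.636] 39.5 [-133.6 -131.4  131.1  131.4] mid [ 473.2 -188.5  146.8]
rackfoot 984 ((480.97650146484375, -194.85418701171875), (192.36367797851562, 358.390625), 86.47372436523438)
jar ((685.0811767578125, -8.478282928466797), (59.3151969909668, 58.985774993896484), 65.17369079589844)
cruc ((432.382568359375, -7.309864044189453), (65.95597076416016, 62.26598358154297), 24.639015197753906)
box ((658.42724609375, -414.1064453125), (76.43992614746094, 76.59823608398438), 4.6567888259887695)
side0 hub 463 [479.42243719 227
[... 336 characters left out ...]
46.5  99.7]
arm 240 [547.9 232.2  73.3] ((516.6942138671875, 230.3216552734375), (108.27531433105469, 54.06401443481445), 1.241572618484497) [571.2 258.4 100.3]
tube 11 [ 499.9 -188.3  139.2] [ 0.664 -0.025  0.748] 48.4 [-94.2 -93.1 122.2 122.9] mid [ 509.4 -188.6  149.9]
rackfoot 828 ((497.6863098144531, -155.0680389404297), (322.9898681640625, 185.5599365234375), 11.781278610229492)
jar ((676.7302856445312, -1.6333999633789062), (61.92219161987305, 62.13554763793945), 80.3003158569336)
cruc ((429.0214538574219, -2.2486724853515625), (65.42667388916016, 66.618896484375), 61.44644546508789)
box ((655.27685546875, -410.67388916015625), (81.64159393310547, 80.19607543945312), 2.83791184425354)
```

```bash
python3 - <<'E'
from h import *
a,b=np.load('scene0.npz'),np.load('side0.npz')
def tri(pa,pb):
    P=[];n=[]
    for z,q in((a,pa),(b,pb)):
        P.append(np.hstack([cv2.Rodrigues(z['r'])[0],z['t'].reshape(3,1)])); n.append(cv2.undistortPoints(np.array([[q]],float),z['K'],z['D']).reshape(2,1))
    X=cv2.triangulatePoints(P[0],P[1],n[0],n[1]).ravel(); return X[:3]/X[3]
print('knob',tri((363,250.3),(235.2,269)))
for tag in('scene0','side0'):
    W,p=cloud(tag);X=W.reshape(-1,3);C=p.reshape(-1,3).astype(int)
    k=(C[:,0]-C[:,1]>60)&(abs(C[:,2]-C[:,1])<90)&(C[:,2]>C[:,1]+10)&(X[:,2]>5)&(X[:,2]<110)
    for s in(X[:,0]<500,X[:,0]>=500):
        Q=X[k&s]; print(tag,'pink',len(Q),np.percentile(Q,[2,98],axis=0).round(0).tolist())
    # section of tube slabs for axis & rack
W,p=cloud('scene0');X=W.reshape(-1,3)
C=p.reshape(-1,3).astype(int)
m=(abs(X[:,0]-474)<140)&(abs(X[:,1]+190)<75)&(X[:,2]>6)&(X[:,2]<14)&(C.mean(1)>50)
print('rf',m.sum(),cv2.minAreaRect(X[m][:,:2].astype(np.float32)))
crop('side0',190,210,290,310,6,'c3'); crop('scene0',210,165,290,245,7,'c4')
E
```

```text
knob [472.44947171 222.633204    48.28545581]
scene0 pink 1240 [[203.0, 240.0, 7.0], [341.0, 384.0, 93.0]]
scene0 pink 1713 [[640.0, 267.0, 7.0], [775.0, 412.0, 94.0]]
side0 pink 1140 [[196.0, 252.0, 7.0], [336.0, 393.0, 97.0]]
side0 pink 993 [[630.0, 278.0, 8.0], [768.0, 419.0, 95.0]]
rf 965 ((475.81927490234375, -195.32444763183594), (90.00672912597656, 231.99517822265625), 88.24717712402344)
```

View pics/c3.png

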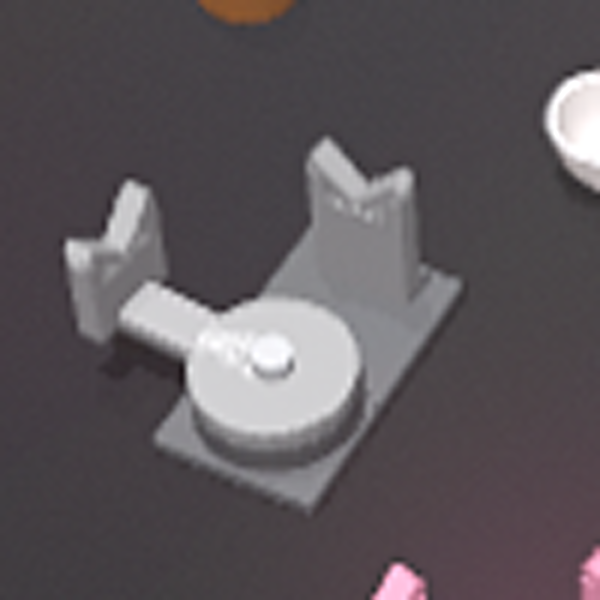

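View pics/c4.png

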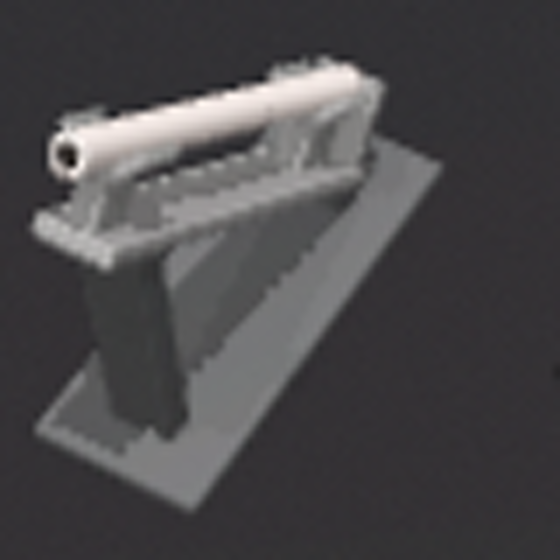

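The crops confirm it: the rest with the grey arm folded to the left is at side-view (235,269), and the tube end is at scene (219,187). My fit puts the pivot at about (474,223) with yaw about 7.8°, so the folded arm points at about -2° in world axes. I'm moving over with the fingers shut.

>>> apply_moves:
  increments:
    - {"claw": -1,"xyz": [0,0,4.5],"dr": [0,0,0]}
    - {"claw": -1,"xyz": [1,2,4.5],"dr": [0,0,0.08]}
    - {"claw": -1,"xyz": [2.4,5.2,0],"dr": [0,0,0.08]}
    - {"claw": -1,"xyz": [2.4,5.2,0],"dr": [0,0,0.08]}
    - {"claw": -1,"xyz": [2.4,5.2,0],"dr": [0,0,0.08]}
    - {"claw": -1,"xyz": [2.4,5.2,0],"dr": [0,0,0.08]}
    - {"claw": -1,"xyz": [2.4,5.2,0],"dr": [0,0,0.08]}
    - {"claw": -1,"xyz": [2.4,5.2,0],"dr": [0,0,0.08]}
    - {"claw": -1,"xyz": [2.4,5.2,0],"dr": [0,0,0.08]}
    - {"claw": -1,"xyz": [2.4,5.2,0],"dr": [0,0,0.08]}
    - {"claw": -1,"xyz": [2.4,5.2,0],"dr": [0,0,0.08]}
    - {"claw": -1,"xyz": [2.4,5.2,0],"dr": [0,0,0.08]}

```text
clock: 1.65
tcp_pos: [471.5, -42.6, 321.1]
tcp_rot: [[0.947, -0.321, 0.0], [-0.321, -0.947, -0.0], [0.0, 0.0, -1.0]]
contact_force: [0.0, -0.6, -0.3]
opening: -0.003
```

```bash
python3 - <<'E'
from h import *
s=manip.read_state();print(s['clock'],s['tcp_pos'],s['tcp_rot'].round(3).tolist(),s['qpos'].round(3),s['opening'])
snap('wrist','w1')
E
```

```text
1.65 [471.54183939 -42.6066371  321.14128231] [[0.947, -0.321, 0.0], [-0.321, -0.947, -0.0], [0.0, 0.0, -1.0]] [-0.247 -0.356  1.831 -0.     1.666  0.079] -0.003069770440694258
```

View pics/w1.png

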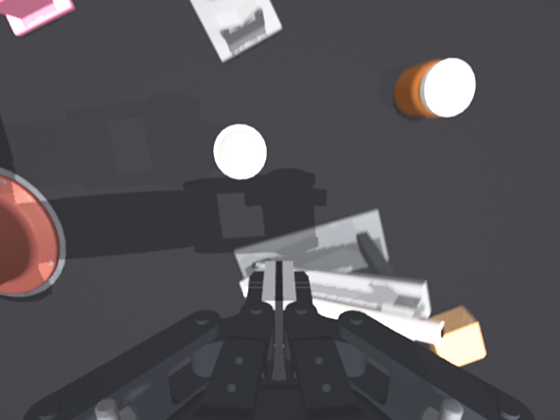

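>>> apply_moves:
  increments:
    - {"claw": -1,"xyz": [2,3.5,0],"dr": [0,0,0.072]}
    - {"claw": -1,"xyz": [2,3.5,0],"dr": [0,0,0.072]}
    - {"claw": -1,"xyz": [2,3.5,0],"dr": [0,0,0.072]}
    - {"claw": -1,"xyz": [3,3.5,0],"dr": [0,0,0.072]}

```text
clock: 2.2
tcp_pos: [561.5, 96.7, 321.2]
tcp_rot: [[0.999, -0.038, 0.0], [-0.038, -0.999, -0.0], [0.0, 0.0, -1.0]]
contact_force: [0.3, -0.9, 1.0]
opening: -0.001
```

```bash
python3 - <<'E'
from h import *
s=manip.read_state();print(s['clock'],s['tcp_pos'],s['tcp_rot'].round(3).tolist())
snap('wrist','w2')
W,p=cloud('w2');X=W.reshape(-1,3);C=p.reshape(-1,3).astype(int)
g=(C.max(1)-C.min(1)<25)
near=np.hypot(X[:,0]-474,X[:,1]-223)<150
P=near&g&(X[:,2]>60)&(X[:,2]<105)
for nm,q in(('fixed',(X[:,1]<175)&(X[:,0]<530)),('arm',(X[:,1]>=175)&(X[:,0]>520))):
    Q=X[P&q]; print(nm,len(Q)); 
    if len(Q): print(Q.mean(0).round(1),cv2.minAreaRect(Q[:,:2].astype(np.float32)))
h=near&g&(abs(X[:,2]-50)<2.5)&(np.hypot(X[:,0]-474,X[:,1]-223)<20); print('knob',h.sum(),X[h].mean(0))
f=near&g&(abs(X[:,2]-12)<3); print('foot',f.sum(),cv2.minAreaRect(X[f][:,:2].astype(np.float32)))
E
```

```text
2.2 [561.5458766   96.73084606 321.24333842] [[0.999, -0.038, 0.0], [-0.038, -0.999, -0.0], [0.0, 0.0, -1.0]]
fixed 656
[487.9 135.4  86.6] ((486.8555908203125, 134.6280059814453), (52.26621627807617, 14.241796493530273), 8.289985656738281)
arm 732
[563.8 230.2  88.2] ((563.8250732421875, 229.95269775390625), (14.157787322998047, 52.734901428222656), 4.038908958435059)
knob 77 [474.74976349 223.13635691  51.70251781]
foot 3419 ((478.4989013671875, 191.7657470703125), (90.73188781738281, 156.025146484375), 7.851405143737793)
```

View pics/w2.png

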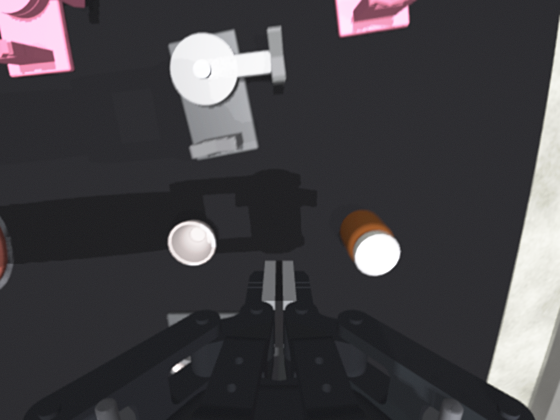

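>>> apply_moves:
  increments:
    - {"claw": -1,"xyz": [0.12,1.2,-4.5],"dr": [0,0,0.018]}
    - {"claw": -1,"xyz": [0.12,1.2,-4.5],"dr": [0,0,0.018]}
    - {"claw": -1,"xyz": [0.12,1.2,-4.5],"dr": [0,0,0.018]}
    - {"claw": -1,"xyz": [0.12,1.2,-4.5],"dr": [0,0,0.018]}
    - {"claw": -1,"xyz": [0.12,1.2,-4.5],"dr": [0,0,0.018]}
    - {"claw": -1,"xyz": [0.12,1.3,-4.5],"dr": [0,0,0.018]}
    - {"claw": -1,"xyz": [0,0.8,0],"dr": [0,0,0]}
    - {"claw": -1,"xyz": [0,0.6,0],"dr": [0,0,0]}

```text
clock: 3.25
tcp_pos: [569.4, 182.9, 53.0]
tcp_rot: [[0.998, 0.067, 0.002], [0.067, -0.998, 0.0], [0.002, -0.0, -1.0]]
contact_force: [0.4, -0.4, 0.7]
opening: 0.0
```

```bash
python3 - <<'E'
from h import *
s=manip.read_state();print(s['clock'],s['tcp_pos'],s['contact_force'])
snap('wrist','w3')
piv=np.array([474.7,223.5]);d=37
prev=s['tcp_pos'][:2];pt=4.1
for t in np.r_[np.arange(8.,96,4)]:
    a=np.radians(t);q=piv+90*np.array([np.cos(a),np.sin(a)])+d*np.array([np.sin(a),-np.cos(a)])
    print(t,q.round(1),((q-prev)/10).round(2),np.radians(t-pt).round(3));prev=q;pt=t
E
```

```text
3.25 [569.44873248 182.93535146  52.96059321] [ 0.41261316 -0.39288616  0.70212085]
8.0 [569.  199.4] [-0.05  1.65] 0.068
12.0 [570.4 206. ] [0.15 0.66] 0.07
16.0 [571.4 212.7] [0.1  0.67] 0.07
20.0 [571.9 219.5] [0.05 0.68] 0.07
24.0 [572.  226.3] [0.   0.68] 0.07
28.0 [571.5 233.1] [-0.04  0.68] 0.07
32.0 [570.6 239.8] [-0.09  0.67] 0.07
36.0 [569.3 246.5] [-0.14  0.67] 0.07
40.0 [567.4 253. ] [-0.18  0.65] 0.07
44.0 [565.1 259.4] [-0.23  0.64] 0.07
48.0 [562.4 265.6] [-0.27  0.62] 0.07
52.0 [559.3 271.6] [-0.32  0.6 ] 0.07
56.0 [555.7 277.4] [-0.36  0.58] 0.07
60.0 [551.7 282.9] [-0.4   0.55] 0.07
64.0 [547.4 288.2] [-0.43  0.52] 0.07
68.0 [542.7 293.1] [-0.47  0.49] 0.07
72.0 [537.7 297.7] [-0.5   0.46] 0.07
76.0 [532.4 301.9] [-0.53  0.42] 0.07
80.0 [526.8 305.7] [-0.56  0.38] 0.07
84.0 [520.9 309.1] [-0.59  0.34] 0.07
88.0 [514.8 312.2] [-0.61  0.3 ] 0.07
92.0 [508.5 314.7] [-0.63  0.26] 0.07
```

View pics/w3.png

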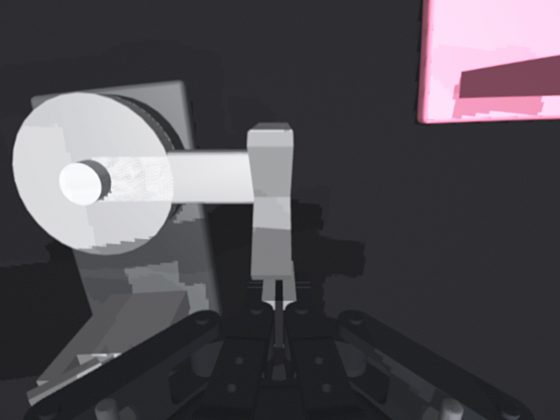

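The shut fingers at (280,290) line up with the blade's +x edge at (272,270), with a small gap. I'm starting the push.

>>> apply_moves:
  increments:
    - {"claw": -1,"xyz": [0,0.8,0],"dr": [0,0,0.034]}
    - {"claw": -1,"xyz": [-0.05,0.75,0],"dr": [0,0,0.034]}
    - {"claw": -1,"xyz": [0.15,0.66,0],"dr": [0,0,0.07]}
    - {"claw": -1,"xyz": [0.1,0.67,0],"dr": [0,0,0.07]}
    - {"claw": -1,"xyz": [0.05,0.68,0],"dr": [0,0,0.07]}
    - {"claw": -1,"xyz": [0,0.68,0],"dr": [0,0,0.07]}
    - {"claw": -1,"xyz": [-0.04,0.68,0],"dr": [0,0,0.07]}

```text
clock: 4.18
tcp_pos: [571.5, 231.9, 52.4]
tcp_rot: [[0.883, 0.469, 0.002], [0.469, -0.883, -0.0], [0.002, 0.001, -1.0]]
contact_force: [1.3, -1.7, 0.3]
opening: -0.0
```

```bash
python3 - <<'E'
from h import *
s=manip.read_state();print(s['clock'],s['tcp_pos'],s['contact_force'])
snap('wrist','w4')
E
```

```text
4.175 [571.48479329 231.93796728  52.36797177] [ 1.28333707 -1.67951213  0.31797961]
```

View pics/w4.png

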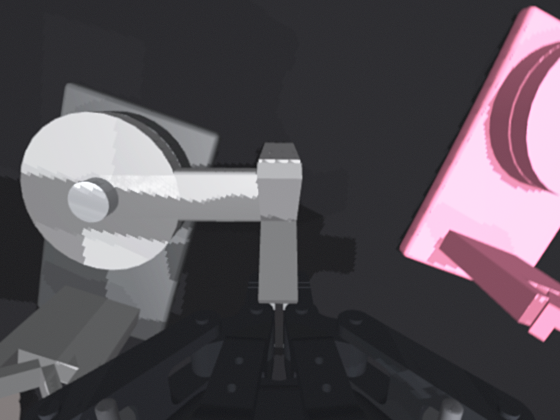

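The blade at (279,300) is square against the fingers and turning with them. I'm carrying on.

>>> apply_moves:
  increments:
    - {"claw": -1,"xyz": [-0.09,0.67,0],"dr": [0,0,0.07]}
    - {"claw": -1,"xyz": [-0.14,0.67,0],"dr": [0,0,0.07]}
    - {"claw": -1,"xyz": [-0.18,0.65,0],"dr": [0,0,0.07]}
    - {"claw": -1,"xyz": [-0.23,0.64,0],"dr": [0,0,0.07]}
    - {"claw": -1,"xyz": [-0.27,0.62,0],"dr": [0,0,0.07]}
    - {"claw": -1,"xyz": [-0.32,0.6,0],"dr": [0,0,0.07]}
    - {"claw": -1,"xyz": [-0.36,0.58,0],"dr": [0,0,0.07]}
    - {"claw": -1,"xyz": [-0.4,0.55,0],"dr": [0,0,0.07]}
    - {"claw": -1,"xyz": [-0.43,0.52,0],"dr": [0,0,0.07]}
    - {"claw": -1,"xyz": [-0.47,0.49,0],"dr": [0,0,0.07]}

```text
clock: 5.48
tcp_pos: [543.1, 292.0, 52.5]
tcp_rot: [[0.374, 0.927, 0.004], [0.927, -0.374, 0.001], [0.002, 0.003, -1.0]]
contact_force: [3.0, 0.7, -0.1]
opening: 0.001
```

```bash
python3 - <<'E'
from h import *
s=manip.read_state();print(s['clock'],s['tcp_pos'],s['contact_force'],s['qpos'].round(2))
snap('wrist','w5')
E
```

```text
5.475 [543.05818033 292.02496832  52.48529039] [ 2.96626823  0.67370221 -0.10163152] [ 0.37  0.2   1.77 -0.    1.17 -0.81]
```

View pics/w5.png

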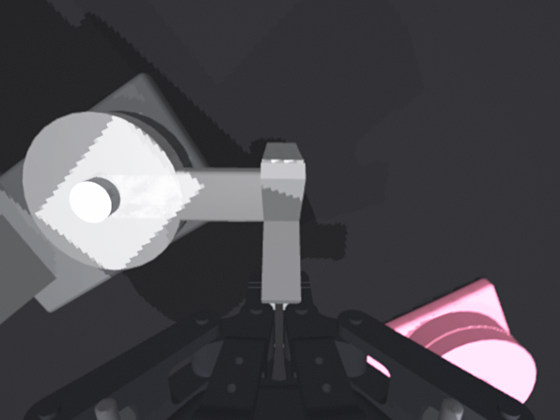

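>>> apply_moves:
  increments:
    - {"claw": -1,"xyz": [-0.5,0.46,0],"dr": [0,0,0.07]}
    - {"claw": -1,"xyz": [-0.53,0.42,0],"dr": [0,0,0.07]}
    - {"claw": -1,"xyz": [-0.56,0.38,0],"dr": [0,0,0.07]}
    - {"claw": -1,"xyz": [-0.59,0.34,0],"dr": [0,0,0.07]}
    - {"claw": -1,"xyz": [-0.61,0.3,0],"dr": [0,0,0.07]}
    - {"claw": -1,"xyz": [-0.63,0.26,0],"dr": [0,0,0.07]}
    - {"claw": -1,"xyz": [-0.3,0.1,0],"dr": [0,0,0.03]}
    - {"claw": -1,"xyz": [0,0,0],"dr": [0,0,0]}

```text
clock: 6.52
tcp_pos: [504.3, 314.2, 51.4]
tcp_rot: [[-0.063, 0.998, -0.0], [0.998, 0.063, 0.0], [0.0, -0.0, -1.0]]
contact_force: [-0.5, 0.0, 0.0]
opening: -0.001
```

```bash
python3 - <<'E'
from h import *
s=manip.read_state();print(s['clock'],s['tcp_pos'],s['contact_force'],s['qpos'].round(2))
snap('wrist','w6')
E
```

```text
6.525 [504.27206605 314.2363161   51.41786565] [-0.46312917  0.03417503  0.02670186] [ 0.43  0.16  1.82  0.    1.17 -1.2 ]
```

View pics/w6.png

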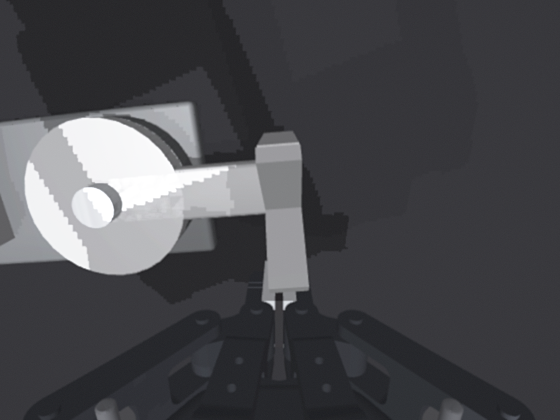

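The arm has moved ahead of the fingers and the contact force is about zero, so it has snapped home. I'm backing off and will check from above.

>>> apply_moves:
  increments:
    - {"claw": -1,"xyz": [2,0.3,0],"dr": [0,0,0]}
    - {"claw": -1,"xyz": [3,0.4,0],"dr": [0,0,0]}
    - {"claw": 0,"xyz": [1,0,5.5],"dr": [0,0,0]}
    - {"claw": 1,"xyz": [1,0,5.5],"dr": [0,0,0]}
    - {"claw": 1,"xyz": [1,0,5.5],"dr": [0,0,0]}
    - {"claw": 1,"xyz": [1,0,5.5],"dr": [0,0,0]}
    - {"claw": 1,"xyz": [0,0,4],"dr": [0,0,0]}

```text
clock: 7.45
tcp_pos: [595.6, 321.0, 314.7]
tcp_rot: [[-0.062, 0.998, 0.003], [0.998, 0.062, 0.001], [0.001, 0.003, -1.0]]
contact_force: [0.2, 0.2, 0.1]
opening: 0.995
```

```bash
python3 - <<'E'
from h import *
from scipy.spatial.transform import Rotation as Ro
s=manip.read_state();print(s['clock'],s['tcp_pos'],s['tcp_rot'].round(3).tolist())
snap('wrist','w7')
W,p=cloud('w7');X=W.reshape(-1,3);C=p.reshape(-1,3).astype(int)
g=(C.max(1)-C.min(1)<25)
near=np.hypot(X[:,0]-474,X[:,1]-223)<150
P=near&g&(X[:,2]>60)&(X[:,2]<105)
for nm,q in(('fixed',(X[:,1]<175)),('arm',(X[:,1]>=260))):
    Q=X[P&q]; print(nm,len(Q)); 
    if len(Q): print(Q.mean(0).round(1),cv2.minAreaRect(Q[:,:2].astype(np.float32)))
y=np.radians(-1.75);t=np.radians(40)
z=np.array([np.sin(t)*np.cos(y),np.sin(t)*np.sin(y),-np.cos(t)]);x=np.array([-np.sin(y),np.cos(y),0]);R=np.c_[x,np.cross(z,x),z]
print(R.round(3),Ro.from_matrix(R@s['tcp_rot'].T).as_rotvec())
a=np.load('scene0.npz');print('cam',-cv2.Rodrigues(a['r'])[0].T@a['t'].ravel())
E
```

```text
7.45 [595.63030122 320.99301929 314.74083606] [[-0.062, 0.998, 0.003], [0.998, 0.062, 0.001], [0.001, 0.003, -1.0]]
fixed 1202
[486.3 137.9  82.2] ((487.0953063964844, 135.16087341308594), (52.19633483886719, 16.0132999420166), 8.26596450805664)
arm 772
[461.3 313.   88.2] ((461.3936767578125, 313.02294921875), (53.09954071044922, 14.197772979736328), 8.204208374023438)
[[ 0.031  0.766  0.642]
 [ 1.    -0.023 -0.02 ]
 [ 0.     0.643 -0.766]] [ 0.01013577 -0.69506676 -0.08962938]
cam [1086.79605974  266.19229233 1087.29219395]
```

View pics/w7.png

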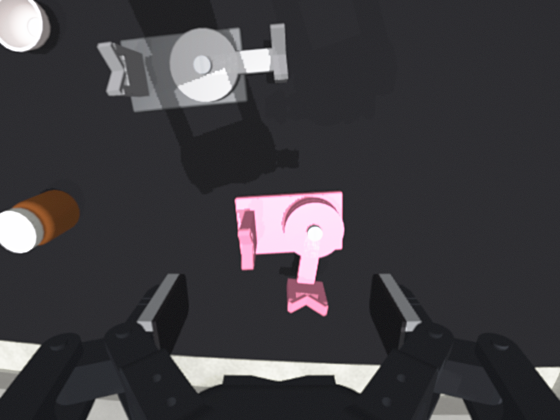

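The arm is home. Its blade is at (461,313) and parallel to the post at (487,135), 180 mm apart, which makes the middle (474.2,223.9) and the line 98.2°. Next I'm going to the rack with a 40° tilt.

>>> apply_moves:
  increments:
    - {"claw": 1,"xyz": [-1.8,-5.1,0],"dr": [0.001,-0.07,-0.009]}
    - {"claw": 1,"xyz": [-1.8,-5.1,0],"dr": [0.001,-0.07,-0.009]}
    - {"claw": 1,"xyz": [-1.8,-5.1,0],"dr": [0.001,-0.07,-0.009]}
    - {"claw": 1,"xyz": [-1.8,-5.1,0],"dr": [0.001,-0.07,-0.009]}
    - {"claw": 1,"xyz": [-1.8,-5.1,0],"dr": [0.001,-0.07,-0.009]}
    - {"claw": 1,"xyz": [-1.8,-5.1,0],"dr": [0.001,-0.07,-0.009]}
    - {"claw": 1,"xyz": [-1.8,-5.1,0],"dr": [0.001,-0.07,-0.009]}
    - {"claw": 1,"xyz": [-1.8,-5.1,0],"dr": [0.001,-0.07,-0.009]}
    - {"claw": 1,"xyz": [-1.8,-5.1,-2],"dr": [0.001,-0.07,-0.009]}
    - {"claw": 1,"xyz": [-1.8,-5.1,-2],"dr": [0.001,-0.065,-0.009]}
    - {"claw": 1,"xyz": [0,0,-2],"dr": [0,0,0]}

```text
clock: 8.88
tcp_pos: [411.3, -194.4, 249.3]
tcp_rot: [[0.045, 0.768, 0.639], [0.999, -0.034, -0.03], [-0.001, 0.639, -0.769]]
contact_force: [0.1, -0.1, -1.1]
opening: 1.001
```

```bash
python3 - <<'E'
from h import *
s=manip.read_state();print(s['clock'],s['tcp_pos'],s['tcp_rot'].round(3).tolist(),s['qpos'].round(2))
snap('wrist','w8')
W,p=cloud('w8');X=W.reshape(-1,3);C=p.reshape(-1,3).astype(int)
m=(abs(X-np.array([474,-193,145]))<[125,40,110]).all(1)&(C.min(1)>190)&(X[:,2]>40)
T=X[m];mu=np.median(T,0)
for _ in range(6):
    u=np.linalg.svd(T-mu,full_matrices=False)[2][0];e=np.linalg.norm((T-mu)-np.outer((T-mu)@u,u),axis=1);T=T[e<11];mu=T.mean(0)
u*=np.sign(u[2]);q=(T-mu)@u
print(len(T),mu,u,q.min(),q.max())
# cylinder fit r=9
from scipy.optimize import least_squares
def f(v):
    c=mu+np.array([0,v[0],v[1]]);d=np.array([np.cos(v[2])*np.cos(v[3]),np.cos(v[2])*np.sin(v[3]),np.sin(v[2])])
    k=T-c;return np.linalg.norm(k-np.outer(k@d,d),axis=1)-9
r=least_squares(f,[0,-6,np.arcsin(u[2]),np.arctan2(u[1],u[0])],loss='soft_l1');v=r.x
c=mu+np.array([0,v[0],v[1]]);print(c,np.degrees(v[2:]),np.abs(r.fun).mean())
d=np.array([np.cos(v[2])*np.cos(v[3]),np.cos(v[2])*np.sin(v[3]),np.sin(v[2])]);q=(T-c)@d;print('ends',q.min(),q.max(),c+d*q.min(),c+d*q.max(),'mid',c+d*(q.min()+q.max())/2)
E
```

```text
8.875 [ 411.34663572 -194.35828621  249.31309271] [[0.045, 0.768, 0.639], [0.999, -0.034, -0.03], [-0.001, 0.639, -0.769]] [-0.93 -0.87  2.37  0.55  1.22 -2.53]
2 [ 483.64693809 -183.48956981  145.38329794] [ 0.75197313 -0.03624972  0.6581963 ] -96.31361270585752 96.31361270585752
[ 483.64693809 -183.73597038  133.44416879] [41.1609401  -2.68503843] 9.170019321658174e-08
ends -88.4642035947943 104.16292862745868 [ 417.11856252 -180.61598272   75.21912058] [ 561.98133951 -187.40962638  202.00174682] mid [ 489.54995101 -184.01280455  138.6104337 ]
```

View pics/w8.png

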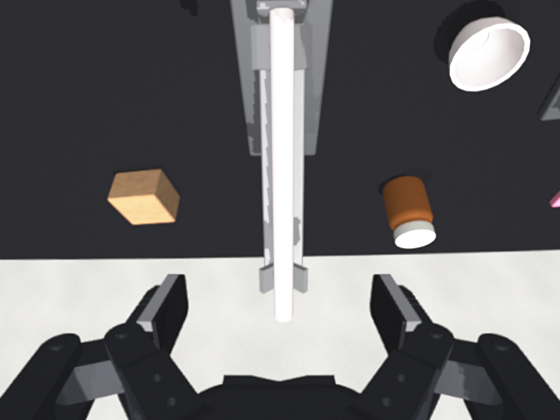

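```bash
python3 - <<'E'
from h import *
from scipy.optimize import least_squares
W,p=cloud('w8')
for v in (20,60,100,150,200,250,300,318): print(v,W[v,284].round(1),p[v,284], [u for u in range(260,310) if p[v,u].min()>215][:1],[u for u in range(260,310) if p[v,u].min()>215][-1:])
T=W[14:300,274:294].reshape(-1,3);C=p[14:300,274:294].reshape(-1,3)
T=T[(C.min(1)>200)&~np.isnan(T[:,0])]
for it in range(3):
    mu=np.median(T,0)
    def D(v): return np.array([np.cos(v[2])*np.cos(v[3]),np.cos(v[2])*np.sin(v[3]),np.sin(v[2])])
    def f(v):
        k=T-mu-np.array([0,v[0],v[1]]);d=D(v);return np.linalg.norm(k-np.outer(k@d,d),axis=1)-9
    r=least_squares(f,[0,-8,.698,-.03],loss='soft_l1');v=r.x;T=T[abs(r.fun)<4]
c=mu+np.array([0,v[0],v[1]]);d=D(v);q=(T-c)@d
print(len(T),c,np.degrees(v[2:]),np.abs(r.fun).mean(),q.min(),q.max(),c+d*q.min(),c+d*q.max(),'x=474:',c+d*(474-c[0])/d[0])
# ends projected: pixel rows
z=np.load('w8.npz')
for s in np.arange(-140,141,5):
    pass
C0=np.array([474,-193,145.])
P,_=cv2.projectPoints(np.array([c+d*((474-c[0])/d[0]+s) for s in(-130,0,130)]),z['r'],z['t'],z['K'],z['D']);print(P.reshape(-1,2))
crop('w8',230,0,340,60,7,'c8a');crop('w8',230,250,340,330,7,'c8b')
E
```

```text
20 [ 376.2 -189.    73.7] [249 245 245] [271] [292]
60 [ 396.9 -189.8   90.4] [255 255 255] [271] [293]
100 [ 417.7 -190.6  109.4] [255 255 255] [262] [302]
150 [ 446.9 -191.7  132.9] [255 255 255] [263] [302]
200 [ 477.7 -192.8  159.5] [255 255 255] [264] [301]
250 [ 512.7 -194.1  188.2] [255 255 255] [265] [301]
300 [ 550.3 -195.5  221. ] [255 255 255] [260] [309]
318 [ 565.  -196.   233.8] [255 255 255] [260] [309]
5482 [ 449.72900098 -193.63425539  124.88835225] [40.00388206 -1.75522645] 0.4559713921446523 -94.21342045593742 142.9080628199957 [ 377.59529806 -191.42378533   64.32424309] [ 559.14534207 -196.98721713  216.75530153] x=474: [ 474.         -194.37801752  145.26650248]
[[280.61655981   9.53129787]
 [281.87536456 183.46518139]
 [282.74503346 315.01049191]]
```

View pics/c8a.png

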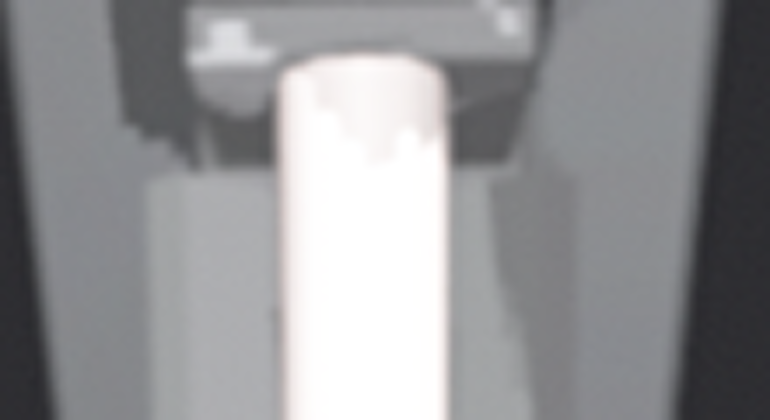

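View pics/c8b.png

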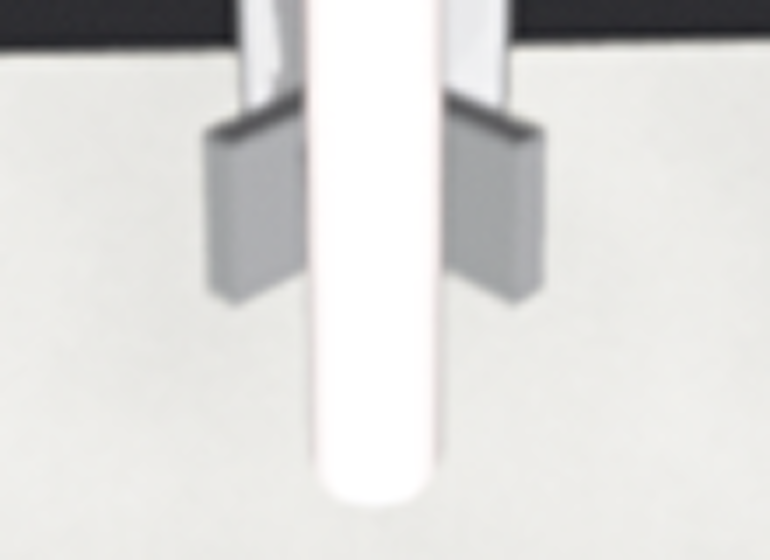

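The fit puts the tube axis centre at (474,-194.4,145.3), pitch 40.0°, yaw -1.75°, matching the rack seat. The ends show at rows 8 and 322 as predicted. I'm approaching square to the axis.

>>> apply_moves:
  increments:
    - {"claw": 1,"xyz": [-1.4,0,-1.2],"dr": [0,0,0.012]}
    - {"claw": 1,"xyz": [2.24,0,-2.69],"dr": [0,0,0]}
    - {"claw": 1,"xyz": [2.24,0,-2.69],"dr": [0,0,0]}
    - {"claw": 1,"xyz": [2.24,0,-2.69],"dr": [0,0,0]}
    - {"claw": 1,"xyz": [0,0,0],"dr": [0,0,0]}

```text
clock: 9.55
tcp_pos: [468.2, -184.7, 155.5]
tcp_rot: [[0.012, 0.771, 0.636], [1.0, -0.011, -0.005], [0.003, 0.636, -0.771]]
contact_force: [-0.4, 1.3, -0.5]
opening: 1.001
```

```bash
python3 - <<'E'
from h import *
s=manip.read_state();print(s['clock'],s['tcp_pos'],s['tcp_rot'].round(3).tolist(),s['qpos'].round(2))
snap('wrist','w9')
print(np.array([486.2,-194.9,130.7])-s['tcp_pos'])
E
```

```text
9.55 [ 468.20437415 -184.72634826  155.53731235] [[0.012, 0.771, 0.636], [1.0, -0.011, -0.005], [0.003, 0.636, -0.771]] [-0.78 -0.6   2.38  0.59  0.92 -2.6 ]
[ 17.99562585 -10.17365174 -24.83731235]
```

View pics/w9.png

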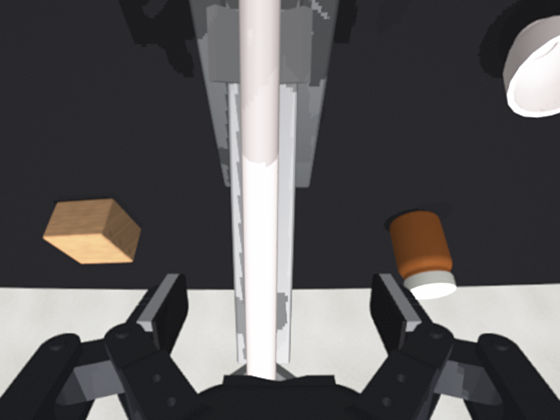

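>>> apply_moves:
  increments:
    - {"claw": 1,"xyz": [0,-1.0,0],"dr": [0,0,-0.018]}
    - {"claw": 1,"xyz": [0,0,0],"dr": [0,0,0]}

```text
clock: 9.85
tcp_pos: [468.1, -199.8, 160.8]
tcp_rot: [[0.037, 0.766, 0.642], [0.999, -0.026, -0.027], [-0.004, 0.642, -0.767]]
contact_force: [-0.6, -0.3, -0.6]
opening: 0.996
```

```bash
python3 - <<'E'
from h import *
s=manip.read_state();print(s['clock'],s['tcp_pos'],s['tcp_rot'].round(3).tolist(),s['qpos'].round(2))
print(np.array([486.2,-194.9,130.7])-s['tcp_pos'])
E
```

```text
9.85 [ 468.06299796 -199.80252905  160.7536215 ] [[0.037, 0.766, 0.642], [0.999, -0.026, -0.027], [-0.004, 0.642, -0.767]] [-0.8  -0.6   2.37  0.59  0.92 -2.6 ]
[ 18.13700204   4.90252905 -30.0536215 ]
```

>>> apply_moves:
  increments:
    - {"claw": 1,"xyz": [0,0,0],"dr": [0,0,0]}
    - {"claw": 1,"xyz": [0,0,0],"dr": [0,0,0]}

```text
clock: 10.1
tcp_pos: [467.5, -199.2, 159.1]
tcp_rot: [[0.037, 0.767, 0.64], [0.999, -0.027, -0.026], [-0.003, 0.641, -0.768]]
contact_force: [0.2, 0.6, 0.2]
opening: 1.0
```

```bash
python3 - <<'E'
from h import *
s=manip.read_state();print(s['clock'],s['tcp_pos'],s['tcp_rot'].round(3).tolist(),s['qpos'].round(3),s['joint_vel'].round(3))
print(np.array([486.2,-194.9,130.7])-s['tcp_pos'])
E
```

```text
10.1 [ 467.50248327 -199.16187961  159.11896197] [[0.037, 0.767, 0.64], [0.999, -0.027, -0.026], [-0.003, 0.641, -0.768]] [-0.803 -0.596  2.371  0.592  0.916 -2.597] [ 0.003  0.006  0.002  0.003 -0.002  0.   ]
[ 18.69751673   4.26187961 -28.41896197]
```

>>> apply_moves:
  increments:
    - {"claw": 1,"xyz": [0.6,0.43,-1.0],"dr": [0,0,0]}
    - {"claw": 1,"xyz": [0.6,0,-0.9],"dr": [0,0,0]}
    - {"claw": 1,"xyz": [0.65,0,-0.95],"dr": [0,0,0]}
    - {"claw": 1,"xyz": [0,0,0],"dr": [0,0,0]}
    - {"claw": 1,"xyz": [0,0,0],"dr": [0,0,0]}

```text
clock: 10.72
tcp_pos: [486.2, -194.5, 129.9]
tcp_rot: [[0.036, 0.768, 0.64], [0.999, -0.027, -0.024], [-0.002, 0.64, -0.768]]
contact_force: [0.5, 0.4, -0.5]
opening: 1.0
```

```bash
python3 - <<'E'
from h import *
s=manip.read_state();print(s['clock'],s['tcp_pos'],s['tcp_rot'].round(3).tolist(),s['contact_force'])
print(np.array([486.2,-194.9,130.7])-s['tcp_pos'])
snap('wrist','w10');snap('side','s10');crop('side0',0,0,1,1,1,'x');crop('s10',260,90,400,240,5,'c10')
E
```

```text
10.725 [ 486.20364194 -194.46211619  129.91770051] [[0.036, 0.768, 0.64], [0.999, -0.027, -0.024], [-0.002, 0.64, -0.768]] [ 0.46891495  0.37896755 -0.47099223]
[-0.00364194 -0.43788381  0.78229949]
```

View pics/w10.png

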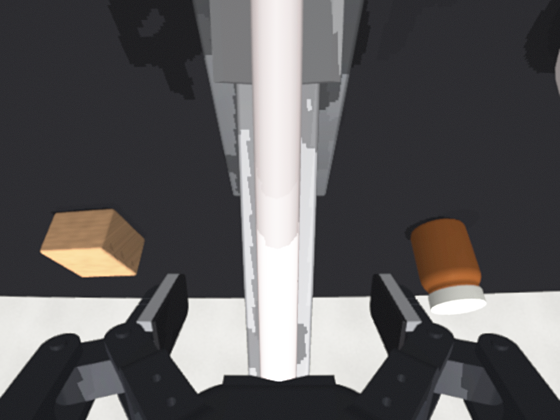

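View pics/c10.png

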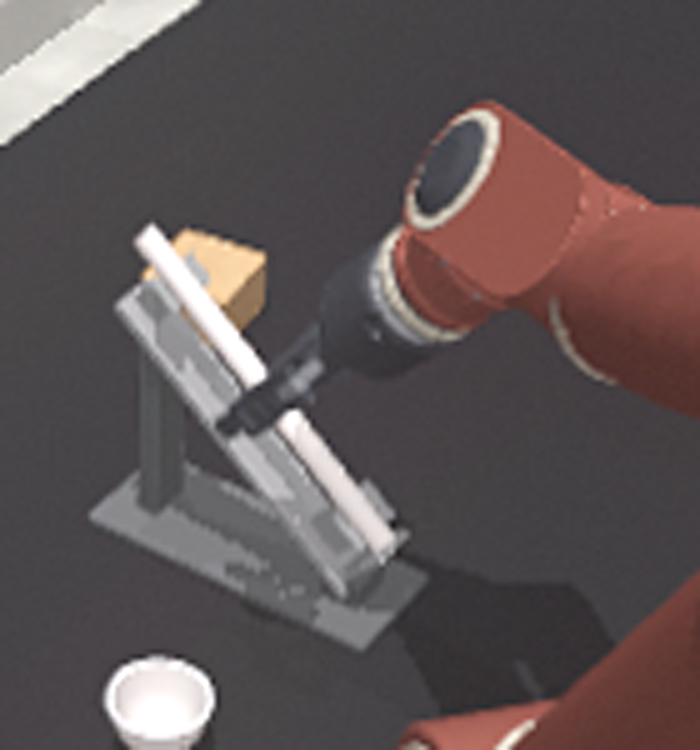

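The fingers straddle the tube near its middle (side crop, (250,400)), and the tube is centred between the pads in the wrist view (278,240). I'm closing.

>>> apply_moves:
  grip_force: 50
  increments:
    - {"claw": -1,"xyz": [0,0,0],"dr": [0,0,0]}
    - {"claw": -1,"xyz": [0,0,0],"dr": [0,0,0]}
    - {"claw": -1,"xyz": [0,0,0],"dr": [0,0,0]}
    - {"claw": -1,"xyz": [0,0,0],"dr": [0,0,0]}
    - {"claw": -1,"xyz": [0,0,0],"dr": [0,0,0]}
    - {"claw": -1,"xyz": [0,0,0],"dr": [0,0,0]}

```text
clock: 11.58
tcp_pos: [486.1, -194.9, 130.3]
tcp_rot: [[0.037, 0.768, 0.64], [0.999, -0.026, -0.026], [-0.003, 0.64, -0.768]]
contact_force: [-4.2, -2.9, 2.2]
opening: 0.193
```

>>> apply_moves:
  increments:
    - {"claw": -1,"xyz": [-0.64,0.02,0.77],"dr": [0,0,0]}
    - {"claw": -1,"xyz": [-1.28,0.03,1.54],"dr": [0,0,0]}
    - {"claw": -1,"xyz": [-1.28,0.03,1.54],"dr": [0,0,0]}
    - {"claw": -1,"xyz": [0,0,3],"dr": [0,0,0]}
    - {"claw": -1,"xyz": [0,0,4],"dr": [0,0,0]}
    - {"claw": -1,"xyz": [0,0,4],"dr": [0,0,0]}
    - {"claw": -1,"xyz": [0,0,3],"dr": [0,0,0]}
    - {"claw": -1,"xyz": [0,0,0],"dr": [0,0,0]}
    - {"claw": -1,"xyz": [0,0,0],"dr": [0,0,0]}

```text
clock: 12.7
tcp_pos: [453.4, -193.1, 306.2]
tcp_rot: [[0.036, 0.769, 0.638], [0.999, -0.028, -0.023], [-0.0, 0.638, -0.77]]
contact_force: [-0.3, 0.6, -1.9]
opening: 0.191
```

```bash
python3 - <<'E'
from h import *
s=manip.read_state();print(s['clock'],s['tcp_pos'],s['tcp_rot'].round(3).tolist(),s['contact_force'],s['opening'],s['qpos'].round(2))
snap('scene','sc11');snap('side','s11');crop('s11',200,60,400,240,4,'c11')
from scipy.spatial.transform import Rotation as Ro
a=np.radians(8.2);x=np.array([np.cos(a),np.sin(a),0]);z=np.array([0,0,-1.]);R=np.c_[x,np.cross(z,x),z]
print(Ro.from_matrix(R@s['tcp_rot'].T).as_rotvec())
E
```

```text
12.7 [ 453.41964761 -193.1441017   306.20178724] [[0.036, 0.769, 0.638], [0.999, -0.028, -0.023], [-0.0, 0.638, -0.77]] [-0.31037754  0.62022091 -1.87249671] 0.19124898355363334 [-0.82 -0.76  2.21  0.51  1.2  -2.42]
[ 0.500615    0.55720517 -1.33199093]
```

View pics/c11.png

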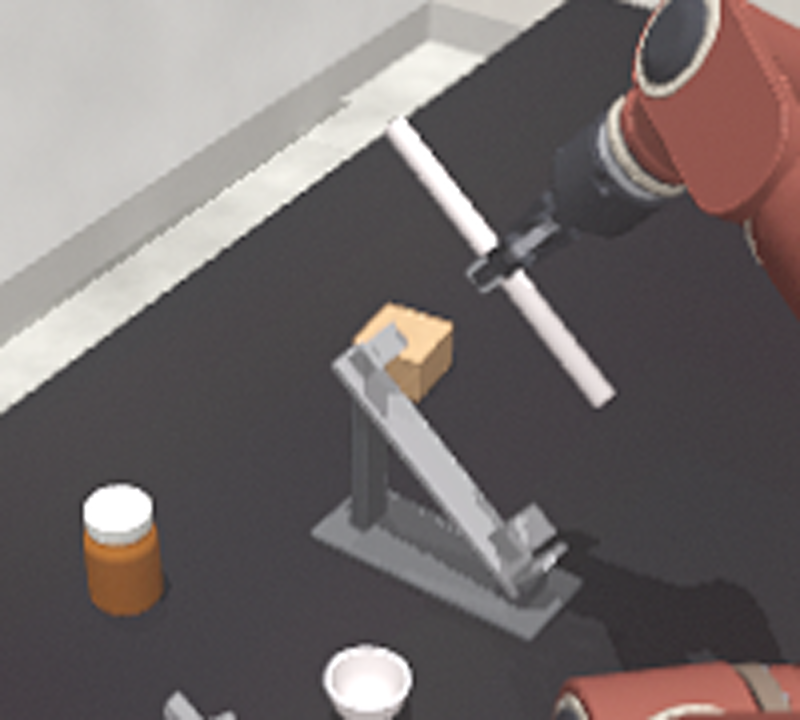

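>>> apply_moves:
  increments:
    - {"claw": -1,"xyz": [0.12,1.5,0],"dr": [0.004,0.116,0]}
    - {"claw": -1,"xyz": [0.12,2.3,0],"dr": [0.004,0.116,0]}
    - {"claw": -1,"xyz": [0.12,2.3,0],"dr": [0.004,0.116,0]}
    - {"claw": -1,"xyz": [0.12,2.3,0],"dr": [0.004,0.116,0]}
    - {"claw": -1,"xyz": [0.12,2.3,0],"dr": [0.004,0.116,0]}
    - {"claw": -1,"xyz": [0.12,2.3,0],"dr": [0.004,0.116,0]}
    - {"claw": -1,"xyz": [0.12,2.3,0],"dr": [0,0,-0.116]}
    - {"claw": -1,"xyz": [0.12,2.3,0],"dr": [0,0,-0.116]}
    - {"claw": -1,"xyz": [0.12,2.3,0],"dr": [0,0,-0.116]}
    - {"claw": -1,"xyz": [0.12,2.3,0],"dr": [0,0,-0.116]}
    - {"claw": -1,"xyz": [0.12,2.3,0],"dr": [0,0,-0.116]}
    - {"claw": -1,"xyz": [0.12,2.3,0],"dr": [0,0,-0.116]}

```text
clock: 14.3
tcp_pos: [467.9, 75.2, 306.6]
tcp_rot: [[0.67, 0.742, -0.006], [0.742, -0.67, -0.0], [-0.004, -0.004, -1.0]]
contact_force: [-0.1, 0.3, -2.0]
opening: 0.197
```

>>> apply_moves:
  increments:
    - {"claw": -1,"xyz": [0.12,2.3,0],"dr": [0,0,-0.116]}
    - {"claw": -1,"xyz": [0.12,2.3,0],"dr": [0,0,-0.116]}
    - {"claw": -1,"xyz": [0.12,2.3,0],"dr": [0,0,-0.116]}
    - {"claw": -1,"xyz": [0.12,2.3,0],"dr": [0,0,-0.116]}
    - {"claw": -1,"xyz": [0.12,2.3,0],"dr": [0,0,-0.116]}
    - {"claw": -1,"xyz": [0.12,3.3,0],"dr": [0,0,-0.116]}
    - {"claw": -1,"xyz": [0,0,0],"dr": [0,0,0]}
    - {"claw": -1,"xyz": [0,0,0],"dr": [0,0,0]}

```text
clock: 15.3
tcp_pos: [475.3, 222.0, 307.2]
tcp_rot: [[0.989, 0.145, -0.005], [0.145, -0.989, 0.0], [-0.005, -0.001, -1.0]]
contact_force: [0.1, -0.2, -2.0]
opening: 0.193
```

```bash
python3 - <<'E'
from h import *
s=manip.read_state();print(s['clock'],s['tcp_pos'],s['tcp_rot'].round(3).tolist(),s['contact_force'],s['opening'],s['qpos'].round(2))
snap('scene','sc12');snap('side','s12');snap('wrist','w12')
from scipy.spatial.transform import Rotation as Ro
a=np.radians(8.2);x=np.array([np.cos(a),np.sin(a),0]);z=np.array([0,0,-1.]);R=np.c_[x,np.cross(z,x),z]
print(Ro.from_matrix(R@s['tcp_rot'].T).as_rotvec())
W,p=cloud('side0')
for tag in('s12','sc12'):
    W,p=cloud(tag);X=W.reshape(-1,3);C=p.reshape(-1,3).astype(int)
    m=(abs(X-np.array([*s['tcp_pos'][:2],s['tcp_pos'][2]+19]))<[60,145,40]).all(1)&(C.min(1)>140)
    T=X[m];mu=np.median(T,0)
    for _ in range(6):
        u=np.linalg.svd(T-mu,full_matrices=False)[2][0];e=np.linalg.norm((T-mu)-np.outer((T-mu)@u,u),axis=1);T=T[e<12];mu=T.mean(0)
    u*=np.sign(u[1]);q=(T-mu)@u;print(tag,len(T),mu,u,np.degrees(np.arcsin(u[2])),np.degrees(np.arctan2(u[1],u[0])),mu+u*q.min(),mu+u*q.max())
E
```

```text
15.3 [475.282437   221.98488702 307.19156018] [[0.989, 0.145, -0.005], [0.145, -0.989, 0.0], [-0.005, -0.001, -1.0]] [ 0.1210696  -0.24664326 -1.96920581] 0.19268350280471472 [ 0.29 -0.22  1.74  0.    1.62  0.15]
[-0.00037564 -0.00519095 -0.00204422]
s12 443 [466.31371008 255.99120466 332.84403272] [-1.44533911e-01  9.89499821e-01 -2.28062569e-04] -0.013067022793535154 98.31029014438165 [490.01673016  93.71693958 332.88143412] [452.46536481 350.79895675 332.82218117]
sc12 678 [478.61719566 225.53556789 330.63579415] [-0.14231225  0.98980737 -0.00534758] -0.3063953914712324 98.18178636862503 [497.79807973  92.12906304 331.35654282] [460.89469747 348.79873612 329.96984638]
```

View pics/s12.png

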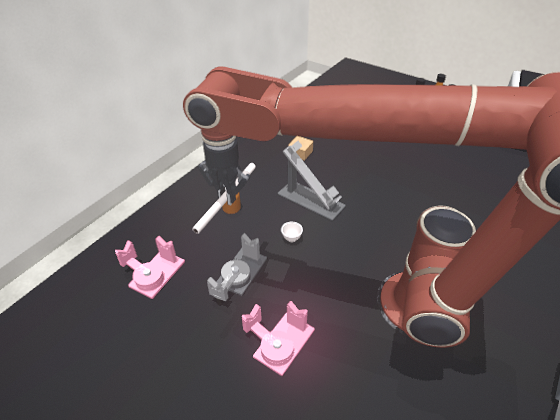

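View pics/w12.png

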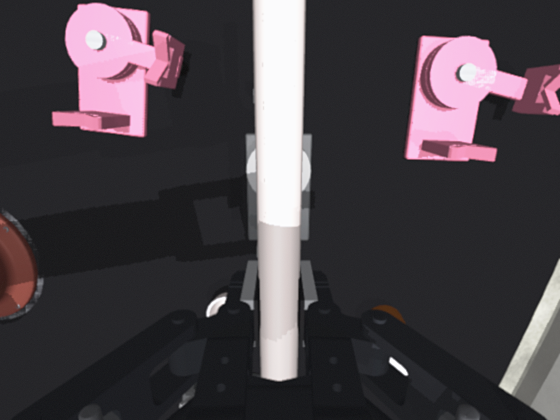

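The side view shows the tube level over the rest. Measured pitch is about 0° and yaw about 98.2°, and the ends are symmetric about the middle. I'm descending, slowly at the end.

>>> apply_moves:
  increments:
    - {"claw": -1,"xyz": [-0.1,0.2,-3],"dr": [0,-0.003,0]}
    - {"claw": -1,"xyz": [0,0,-4],"dr": [0,0,0]}
    - {"claw": -1,"xyz": [0,0,-4],"dr": [0,0,0]}
    - {"claw": -1,"xyz": [0,0,-4],"dr": [0,0,0]}
    - {"claw": -1,"xyz": [0,0,-3],"dr": [0,0,0]}
    - {"claw": -1,"xyz": [0,0,-2],"dr": [0,0,0]}
    - {"claw": -1,"xyz": [0,0,-1.3],"dr": [0,0,0]}
    - {"claw": -1,"xyz": [0,0,0],"dr": [0,0,0]}
    - {"claw": -1,"xyz": [0,0,0],"dr": [0,0,0]}

```text
clock: 16.58
tcp_pos: [475.7, 224.6, 97.0]
tcp_rot: [[0.99, 0.144, 0.002], [0.144, -0.99, 0.002], [0.003, -0.002, -1.0]]
contact_force: [0.7, -0.2, -0.6]
opening: 0.191
```

```bash
python3 - <<'E'
from h import *
s=manip.read_state();print(s['clock'],s['tcp_pos'],s['tcp_rot'].round(3).tolist(),s['contact_force'],s['opening'])
snap('scene','sc13');snap('side','s13');crop('s13',180,190,300,320,5,'c13');crop('sc13',290,200,410,300,6,'c13b')
E
```

```text
16.575 [475.71254093 224.56985942  97.00397524] [[0.99, 0.144, 0.002], [0.144, -0.99, 0.002], [0.003, -0.002, -1.0]] [ 0.73587579 -0.15385257 -0.64532971] 0.19089443463500158
```

View pics/c13.png

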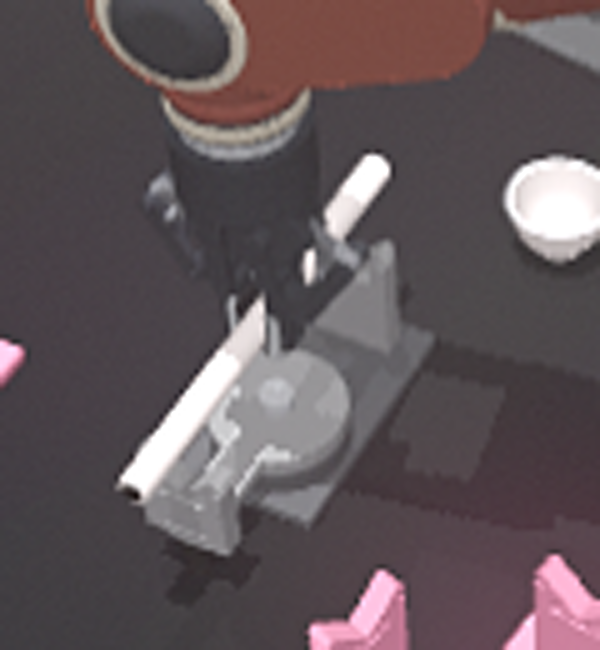

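View pics/c13b.png

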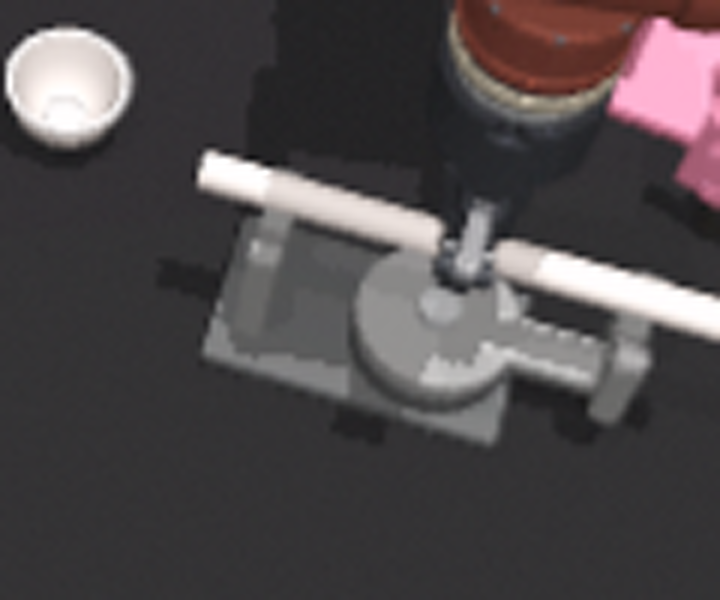

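>>> apply_moves:
  increments:
    - {"claw": -1,"xyz": [-0.14,-0.05,-0.8],"dr": [0,0,0]}
    - {"claw": -1,"xyz": [0,0,-0.7],"dr": [0,0,0]}
    - {"claw": -1,"xyz": [0,0,-0.5],"dr": [0,0,0]}
    - {"claw": -1,"xyz": [0,0,-0.3],"dr": [0,0,0]}
    - {"claw": -1,"xyz": [0,0,0],"dr": [0,0,0]}
    - {"claw": -1,"xyz": [0,0,0],"dr": [0,0,0]}

```text
clock: 17.42
tcp_pos: [473.5, 223.8, 72.8]
tcp_rot: [[0.99, 0.144, 0.0], [0.144, -0.99, 0.001], [0.001, -0.001, -1.0]]
contact_force: [0.3, 0.2, -1.2]
opening: 0.193
```

>>> apply_moves:
  increments:
    - {"claw": -1,"xyz": [0,0,-0.2],"dr": [0,0,0]}
    - {"claw": -1,"xyz": [0,0,0],"dr": [0,0,0]}

```text
clock: 17.68
tcp_pos: [473.2, 223.8, 70.5]
tcp_rot: [[0.99, 0.144, -0.0], [0.144, -0.99, 0.001], [0.0, -0.001, -1.0]]
contact_force: [0.0, 0.2, -2.3]
opening: 0.197
```

>>> apply_moves:
  increments:
    - {"claw": -1,"xyz": [0.05,0,-0.1],"dr": [0,0,0]}
    - {"claw": -1,"xyz": [0,0,0],"dr": [0,0,0]}

```text
clock: 17.92
tcp_pos: [473.8, 223.8, 69.5]
tcp_rot: [[0.99, 0.144, -0.0], [0.144, -0.99, 0.001], [0.0, -0.001, -1.0]]
contact_force: [-0.6, 0.1, -1.8]
opening: 0.19
```

>>> apply_moves:
  increments:
    - {"claw": -1,"xyz": [0,0,-0.1],"dr": [0,0,0]}
    - {"claw": -1,"xyz": [0,0,0],"dr": [0,0,0]}

```text
clock: 18.18
tcp_pos: [473.9, 223.8, 69.1]
tcp_rot: [[0.99, 0.144, 0.0], [0.144, -0.99, 0.001], [0.0, -0.001, -1.0]]
contact_force: [-1.7, -0.1, 2.6]
opening: 0.188
```

>>> apply_moves:
  increments:
    - {"claw": -1,"xyz": [-0.03,0,-0.05],"dr": [0,0,0]}
    - {"claw": -1,"xyz": [0,0,0],"dr": [0,0,0]}

```text
clock: 18.42
tcp_pos: [474.0, 223.8, 69.1]
tcp_rot: [[0.99, 0.144, 0.001], [0.144, -0.99, 0.001], [0.001, -0.001, -1.0]]
contact_force: [-2.0, -1.3, 4.5]
opening: 0.192
```

```bash
python3 - <<'E'
from h import *
s=manip.read_state();print(s['clock'],s['tcp_pos'],s['contact_force'],s['ft_torque'],s['opening'])
snap('side','s14');crop('s14',180,190,300,320,5,'c14')
E
```

```text
18.425 [473.95590787 223.83347277  69.05075108] [-1.99564746 -1.26470038  4.53777641] [-0.24439712  0.39902412 -0.05870831] 0.19175374393956138
```

View pics/c14.png

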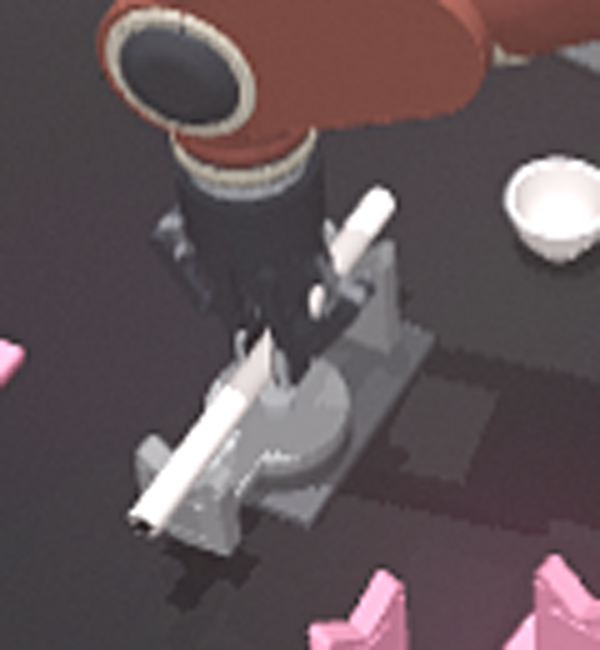

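The tube lies in both V's (crop (165,490) and (355,235)) with a light contact force. I'm opening gradually and will retreat straight up.

>>> apply_moves:
  increments:
    - {"claw": -0.5,"xyz": [0,0,0],"dr": [0,0,0]}
    - {"claw": -0.4,"xyz": [0,0,0],"dr": [0,0,0]}
    - {"claw": -0.2,"xyz": [0,0,0],"dr": [0,0,0]}
    - {"claw": 0.1,"xyz": [0,0,0],"dr": [0,0,0]}
    - {"claw": 0.3,"xyz": [0,0,0],"dr": [0,0,0]}
    - {"claw": 0.3,"xyz": [0,0,0],"dr": [0,0,0]}

```text
clock: 19.23
tcp_pos: [473.5, 223.8, 68.1]
tcp_rot: [[0.99, 0.144, 0.0], [0.144, -0.99, 0.001], [0.0, -0.001, -1.0]]
contact_force: [-0.2, -1.1, -0.6]
opening: 0.652
```

```bash
python3 - <<'E'
from h import *
s=manip.read_state();print(s['clock'],s['tcp_pos'],s['contact_force'],s['opening'])
snap('side','s15');crop('s15',180,190,300,320,5,'c15')
E
```

```text
19.225 [473.5223321  223.77941179  68.07229126] [-0.17718399 -1.0600589  -0.60238666] 0.6521027665246387
```

View pics/c15.png

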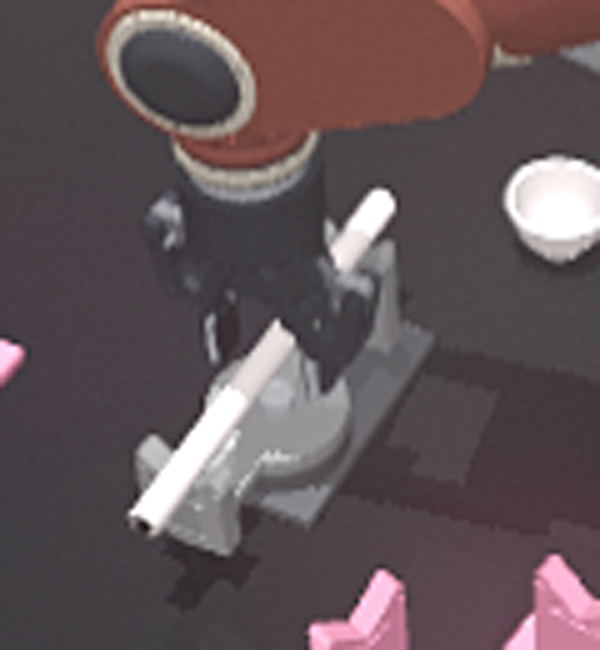

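The tube did not move when the fingers opened. I'm retreating up and then back a little for a wrist view.

>>> apply_moves:
  increments:
    - {"claw": 0.5,"xyz": [0,0,0.8],"dr": [0,0,0]}
    - {"claw": 0.5,"xyz": [0,0,2],"dr": [0,0,0]}
    - {"claw": 0.5,"xyz": [0,0,4],"dr": [0,0,0]}
    - {"claw": 0.5,"xyz": [0,0,5],"dr": [0,0,0]}
    - {"claw": 0.5,"xyz": [0,0,5],"dr": [0,0,0]}
    - {"claw": 0.5,"xyz": [0,-3,5],"dr": [0,0,0]}
    - {"claw": 0.5,"xyz": [0,-4,3],"dr": [0,0,0]}
    - {"claw": 0.5,"xyz": [0,-4,0],"dr": [0,0,0]}
    - {"claw": 0.5,"xyz": [0,0,0],"dr": [0,0,0]}
    - {"claw": 0.5,"xyz": [0,0,0],"dr": [0,0,0]}

```text
clock: 20.52
tcp_pos: [473.4, 114.0, 316.2]
tcp_rot: [[0.99, 0.144, -0.0], [0.144, -0.99, 0.002], [0.0, -0.002, -1.0]]
contact_force: [0.3, 0.4, -0.2]
opening: 0.747
```

```bash
python3 - <<'E'
from h import *
from scipy.optimize import least_squares
s=manip.read_state();print(s['clock'],s['tcp_pos'],s['contact_force'])
snap('scene','sc16');snap('side','s16');snap('wrist','w16')
for tag in('w16','sc16','s16'):
    W,p=cloud(tag);X=W.reshape(-1,3);C=p.reshape(-1,3).astype(int)
    k=X-np.array([474.2,223.9,87.7]);e=np.array([-.1426,.9898,0]);al=k@e
    m=(np.hypot((k-np.outer(al,e))[:,0],(k-np.outer(al,e))[:,1])<12)&(abs(k[:,2])<14)&(abs(al)<150)&((C.min(1)>170)|((C[:,0]-C[:,2]>3)&(C.min(1)>90)))
    T=X[m];mu=np.median(T,0)
    D=lambda v:np.array([np.cos(v[2])*np.cos(v[3]),np.cos(v[2])*np.sin(v[3]),np.sin(v[2])])
    E=np.array([.99,.143,0])
    def f(v):
        q=T-mu-v[0]*E-np.array([0,0,v[1]]);d=D(v);return np.linalg.norm(q-np.outer(q@d,d),axis=1)-9
    r=least_squares(f,[0,-7,0,1.714],loss='soft_l1');v=r.x;c=mu+v[0]*E+np.array([0,0,v[1]]);d=D(v);q=(T-c)@d
    print(tag,len(T),'pitch,yaw',np.degrees(v[2:]).round(2),'ends',(c+d*q.min()).round(1),(c+d*q.max()).round(1),'mid',(c+d*(q.min()+q.max())/2).round(1),'len',(q.max()-q.min()).round(1))
crop('s16',180,190,300,320,5,'c16')
for nm,c0 in(('jar',(678,-4)),('cruc',(430,-5)),('box',(656,-412))):
  for t in('scene0','sc16'):
    W,p=cloud(t);X=W.reshape(-1,3);b=(np.hypot(X[:,0]-c0[0],X[:,1]-c0[1])<55)&(X[:,2]>8);print(nm,t,b.sum(),np.nanmean(X[b],0).round(1))
E
```

```text
20.525 [473.36882209 114.03901156 316.16406282] [ 0.32767548  0.39533796 -0.23078003]
w16 3298 pitch,yaw [5.000e-02 9.805e+01] ends [492.4  95.7  88.3] [463.3 301.8  88.5] mid [477.8 198.8  88.4] len 208.2
sc16 560 pitch,yaw [-3.000e-02  9.819e+01] ends [491.8  93.2  87. ] [454.8 350.7  86.9] mid [473.3 221.9  87. ] len 260.1
s16 533 pitch,yaw [-0.18 98.06] ends [491.8  96.5  89.1] [455.3 354.   88.2] mid [473.6 225.2  88.6] len 260.1
jar scene0 579 [691.5  -3.   72.9]
jar sc16 576 [691.6  -3.   73.3]
cruc scene0 259 [424.  -10.2  28.6]
cruc sc16 260 [423.9 -10.3  28.2]
box scene0 685 [ 663.7 -407.    42.1]
box sc16 690 [ 663.8 -406.7   41.9]
```

View pics/w16.png

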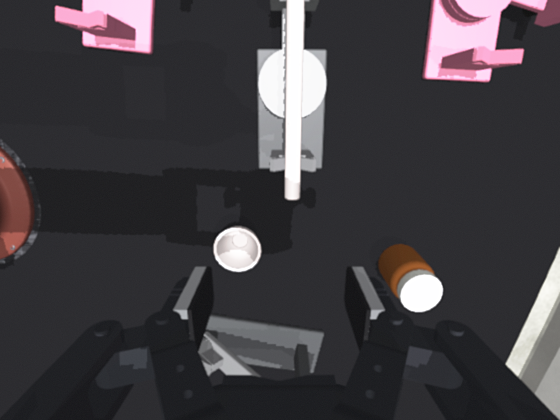

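View pics/c16.png

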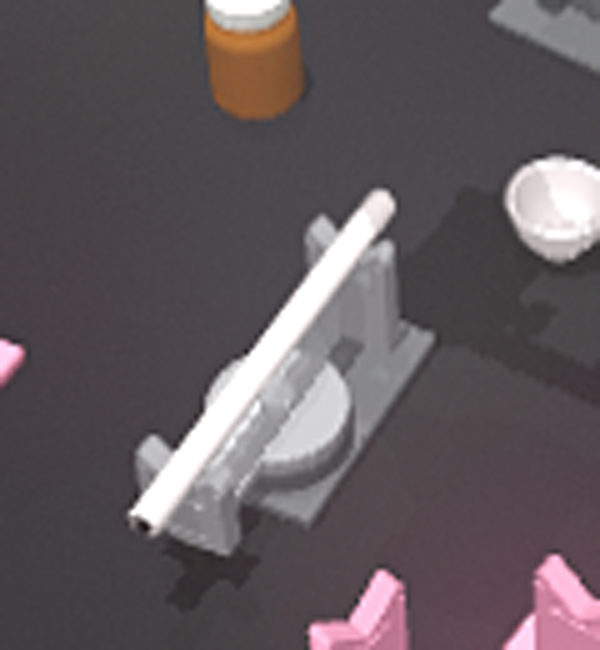

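View pics/sc16.png

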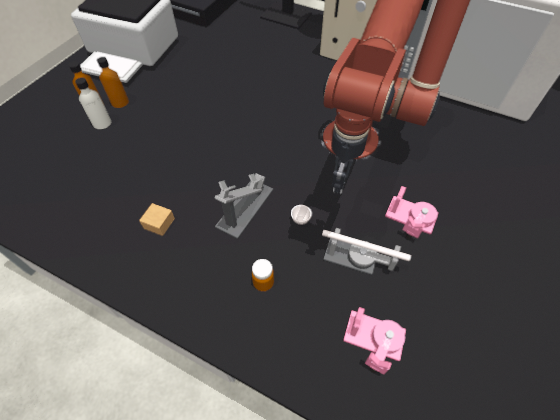

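All views agree. The tube is level at 87–88.5 mm and sits in both V's, with its middle within about 2 mm of the target. The jar, crucible and box have not moved. I'm handing the job in.

```bash
python3 -c "
from plant import manip
print(manip.job_done())"
```

```text
the job is handed in; nothing more can be done
None
```

The arm of the grey rest is open at its stop and the tube lies level across both notches. I handed the job in at about 20.7 s of the 59 s.

- **Arm:** I pushed the blade's +x edge round with shut fingers until it snapped home. Its blade then measured parallel to the fixed post and 180 mm from it, as it should be fully out. The pink rests were left alone.
- **Tube:** I gripped it at its middle, lifted it square out of the rack and turned it level. I lowered it in small steps until the wrist force changed by about 6.5 N, then let go gradually; it did not move.
- **Last checks, tube:** It is level within 0.2°, with its axis 87 to 89 mm above the bench (87.7 expected). Its yaw is 98.1° against 98.2° for the rest. Its middle is within about 2 mm of the rest's middle in the scene and side views.
- **Last checks, surroundings:** The jar, crucible and box show no measurable movement, and the robot touches nothing.
- **Disagreements:**
  - The last wrist picture measured only 208 mm of the tube because its far end is out of view, so I did not use its midpoint.
  - On the way to the grasp the tool was about 10 mm off sideways, partly because I read the pose before the arm had settled. I corrected this before closing.

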